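Move a drive module from the assembly frame into the test rack

ROBOT

A 7-joint arm with a two-finger parallel gripper is mounted at the origin on the work surface. World frame = base frame: x ahead of the robot, y to its left, z up, the work surface at z = 0. Lengths are in m, angles in rad, forces in N, time in s.
With the tool pointing down it reaches from about 0.4 to 0.85 m from the base axis. Payload 4.5 kg.
Tool frame: the origin (TCP) lies at the very end of the fingers, on their centre line; the grasp point (between the pads) lies 19 mm behind it; z points along the fingers, y is the line along which they close (so a half turn about z gives the same grasp; the last joint's range is limited). The gripper opens to 85 mm and grips with 20 to 120 N. Pads are 22 mm wide; open, the fingers measure 114 mm over their backs; the gripper's body (76 mm by 85 mm) begins 54 mm behind the grasp point. The pads swing forward as they close: fully open they stand 13 mm farther back than shut.
Start: joints at [-1.204, 0.689, -0.195, 1.565, 0.157, 0.902, -0.215], TCP at [0.204, 0.591, 0.231] pointing down, gripper open.
Joint ranges: [-3.01, 3.01], [-0.46, 2.08], [-1.47, 1.51], [0.13, 2.56], [-1, 4.14], [0.04, 2.09], [-2.66, 2.66]. Speed limits (rad/s): [2.57, 2.57, 3.14, 3.14, 3.14, 3.14, 3.14].

INTERFACE

Orientations are given as a unit quaternion [x, y, z, w].
In Python, from station import r, viewer gives the robot as it stands.
- The arm moves only by the shell command python3 -m inch 'ROWS' [FORCE]. ROWS is text: rows parted by semicolons, each of 7 numbers parted by spaces: the shift along the tool's x, y, z in units of 250 mm (1.0 is 250 mm), then the turn, a rotation vector about the tool's x, y, z in units of pi rad (1.0 is pi rad), then the opening, from -1 (shut) to 1 (fully open). A call has 1 to 5 rows; each row shifts and turns the commanded pose from where the row before left it, along the tool's axes as they then stand; what a row does not reach is not made up. A row lasts 1/10 s, in which the tool goes at most 50 mm and 8.59 degrees, less where a joint would pass 70% of its speed; a pose out of reach is approached as far as the arm can. A call with a number of a shift or a turn outside -1 to 1 is refused whole. A call with a gripper value outside its range is refused whole. The fingers move at their own pace and stop on an object; FORCE is the grip in N (left out, the last holds). Time passes only in rows, so rows that do not move let the fingers close. It gives the time, the measured TCP pose, the force, the opening and the grip force at its end, in the units of the state.
- r.read_state(): the state, without advancing time (a new reading comes with each control period).
- viewer.camera(name): name is "scene" or "side" or "wrist"; returns (picture, depth): 420x560x3 uint8, red, green, blue; 420x560 float32, m along the optical axis (not along the pixel's ray), 0 where there is no reading.
- viewer.calibration(name): a dict with "vfov" (degrees; the focal length in pixels is half the picture's height over the tangent of half this angle, whatever the lens; pixels are square), "cx", "cy" (the principal point, pixels), "origin" and "attitude" of the camera in the world. Camera axes: x right, y up, looking along -z (the intrinsics and any distortion apply to the point x, -y, -z); pixel columns grow to the right and rows downward; lengths in m; the calibration is good to about 2 mm. The wrist camera is an equidistant fisheye: a pixel r from the principal point sees the ray r / f radians off the axis. A picture is of the moment at which its call begins: read the wrist's pose just before it. calibration takes no time and is no camera call; for the wrist camera it gives the pose at the moment of the call.
- r.job_done(): hands the job in; it is judged then, once.
The state is a dict: "clock": time; "joint_positions": joint angles; "qd": joint speeds; "effort": joint torques, N m; "tool_pos": TCP position; "tool_rot": TCP orientation; "wrist_force": force on the tool from outside, world axes, zero at the start; "torque": the same for the moment, N m; "width": finger opening in m; "finger_force": force on a finger pad.
Only numpy, scipy, OpenCV 4.12 (cv2) and the standard library are available. Lean on these libraries where they do the work, as an engineer would, in place of code of your own. Each camera call takes 0.05 s, during which the arm holds its last target. There are 200 camera calls.

TASK

The drive module in the assembly frame is ready for its test run. Swing the red tab aside until it is clear of the board, lift the module straight out by its heat sink and set it down flat on the loading ledge of the test rack, handle outwards, letting go of it there. Then take it by its black pull handle, slide it gently under the fan roof until it is fully home against the backplane, let go, and leave everything else on the bench where it is.

Things in the scene. Friction and masses are not known exactly. Their poses are not given: they have to be found in the camera images.
- tab (a joint): angle of the red swing tab about its vertical pivot on the frame's rim: 0 = square across the board's edge, tip over the board; it grows counter-clockwise seen from above, the tip sweeping towards the frame's +x end. Clear of the board above 1.35, stop at 1.9. Starts between 0 and 0.3, cannot go below 0, stays where it is left, takes about 1 N at the peg to turn
- tab_peg (a point): half-way up the yellow upright thumb peg near the tab's tip: 12 mm across, 28 mm tall, standing on the 5 mm thick tab (whose upper face is 14 mm, and the board 20.5 mm, below this point); 42 mm from the pivot axis. The tab is 12 mm wide and reaches 50 mm from the pivot
- tab_pivot (a point): pivot of the swing tab, on the +y rim of the frame, at the tab's underside; the axis is vertical. At tab angle 0 the peg lies 42 mm from it along the frame's -y
- frame: fixed assembly frame of slotted aluminium bars 26 mm wide and 20 mm high, 246 (x) x 176 (y) mm outside; origin at its centre on the bench. Its pocket (194 x 124 mm) holds the module flat, underside 14 mm and board 20 mm above the bench, flush with the rim; the module's axes lie along the frame's, its handle at the -x end
- heatsink_mid (a point): centre (half-way up) of the module's finned aluminium heat sink, 60 (x) x 40 (y) x 44 mm tall, in the middle of the module. Axes are the module's: x from the pull handle to the rear end, which enters the rack first; z up. Module's underside 28 mm, board surface 22 mm below this point; the module weighs about 0.4 kg and balances here. At least 40 mm free on both y sides
- handle_mid (a point): middle of the crossbar of the module's black pull handle: bar 10 x 10 mm, 84 mm long along module y, on a post at each end (66 mm free between them), its centre 39 mm above the board; it lies 80 mm from the heat sink's centre along the module's -x and 17 mm higher. 45 mm is free between bar and heat sink, and nothing stands before it. Axes as heatsink_mid
- rack: fixed test rack; x is the direction in which a module slides in, y across; origin on the bench below ledge_spot. Grey tray, upper face 16 mm above the bench, x = -100 to 245 mm, between side bars 132 mm apart and 28 mm high. Fan roof over x = 105 to 245 mm: underside 76, top 79, fans 89 mm above the bench. A flare at x = 105 to 135 mm leads to guides 124 mm apart. Backplane (stop) at x = 235 mm
- module: the drive module: flat plate 190 (x) x 120 (y) x 6 mm with a green board on it, heat sink in the middle, handle at -x, capacitors and terminals at +x; origin in the middle of its underside
- heatsink: the module's heat sink, origin in the middle of its foot
- handle: the module's pull handle, origin between the posts' feet on the board
- multimeter: orange hand multimeter, 150 x 78 x 36 mm, a bystander; origin at its underside
- screwdriver: screwdriver about 180 mm long, a bystander; origin at its underside
- spool: solder spool, 44 mm across, 42 mm tall, a bystander; origin at its underside
- parts_bin: blue open bin of parts, 120 x 90 x 45 mm, a bystander; origin at its underside
- flux_bottle: white bottle, 44 mm across, 100 mm tall, a bystander; origin at its underside
- cutters: red-handled cutters about 135 mm long, a bystander; origin at its underside
- tape_roll: amber tape roll, 68 mm across, 24 mm tall, a bystander; origin at its underside
- ledge_spot (a point): point on the tray in the middle of the open loading ledge: set the module down with its middle over this point, its x along the rack's x (at most 5 mm further in it is still lowered clear of the roof); 6 mm play to either side bar; heat sink centre then 28 mm above it. Axes are the rack's
- home_spot (a point): point on the tray under the middle of a fully home module, 140 mm further in along rack x than ledge_spot; the heat sink's centre is then 28 mm above it, the module touches the backplane, and the handle bar still stands 45 mm in front of the roof. The module slides with 2 to 8 N. Axes are the rack's
Not all that is in view belongs to the job. What is shaped like the module but pink is not meant.

How it is judged:
On the way, in this order (a step that is already met when the one before it is completed fails the run):
1. the tab is swung clear of the board (above 1.35 rad) while the module still lies in its frame (value of joint tab above 1.35 rad and z of heatsink_mid in the frame of frame below 0.048 m and horizontal distance between heatsink_mid and frame below 0.01 m), for 0.1 s.
2. the module is lifted out of the frame, held by its heat sink (z of heatsink_mid in the frame of frame above 0.07 m and contact force between the fingers and heatsink above 0.5 N), for 0.1 s.
3. the module lies flat on the loading ledge, handle outwards, in front of the roof, and the fingers have let go of it (x of heatsink_mid in the frame of rack between -0.05 and 0.06 m and y of heatsink_mid in the frame of rack between -0.012 and 0.012 m and z of heatsink_mid in the frame of rack below 0.048 m and angle between module's own z axis and vertical below 0.05 rad and contact force between the fingers and module below 0.1 N and x of handle_mid in the frame of rack below -0.01 m), for 0.2 s.
4. the module is on its way in under the roof, moved by its pull handle (x of heatsink_mid in the frame of rack above 0.08 m and contact force between the fingers and handle above 0.5 N), for 0.1 s.
At the end, for the whole second after the job is handed in: The module lies flat and at rest in the rack's guides, handle outwards, pushed home to within 4 mm of the backplane stop, centred within 5 mm and square within 0.06 rad (x of heatsink_mid in the frame of rack between 0.136 and 0.144 m and y of heatsink_mid in the frame of rack between -0.005 and 0.005 m and z of heatsink_mid in the frame of rack below 0.048 m and angle between the x axis of module and the x axis of rack, either way round below 0.06 rad and angle between module's own z axis and vertical below 0.05 rad and linear speed of module below 0.02 m/s and x of handle_mid in the frame of rack below 0.07 m); the robot touches nothing.
It fails at once if a bystander is shifted by more than 20 mm (distance of any of multimeter, screwdriver, spool, parts_bin, flux_bottle, cutters, tape_roll from where it was at the start of the episode above 0.02 m).
It fails at once if the module is tipped by more than 0.4 rad (angle between module's own z axis and vertical above 0.4 rad).
It fails at once if the module is dropped or rammed into the rack (more than 60 N between them) (contact force between module and rack above 60 N).
It also fails if it takes over 72 s, if anything falls off the work surface, if the arm or the gripper's body presses on something with over 40 N, if the wrist force passes 120 N, or if a joint passes its speed limit or range.

## Working session

There is one attempt and no reset: what is moved stays moved. The work goes in short steps, Python scripts to look and compute and a shell command to move; the robot and the scene stay as the last step left them, time stands still between calls to the robot, and variables do not carry over. Pictures are saved under pics/ and viewed, at most 10 in all, crops included, and the job is handed in when it is done.

```bash
ls; mkdir -p pics; cat > h.py <<'E'
import numpy as np, cv2
from station import r, viewer
from scipy.spatial.transform import Rotation as R
def rot(a):
    a=np.array(a,float)
    return a if a.shape==(3,3) else R.from_quat(a).as_matrix()
def cloud(n):
    c=viewer.calibration(n); p,d=viewer.camera(n)
    f=210/np.tan(np.radians(c["vfov"])/2)
    v,u=np.mgrid[0:420,0:560].astype(float)
    x=(u-c["cx"])/f; y=(v-c["cy"])/f
    if n=="wrist":
        t=np.hypot(x,y); k=np.where(t>1e-9,np.tan(t)/np.maximum(t,1e-9),1); x=x*k; y=y*k
    P=np.stack([x*d,-y*d,-d],-1)@rot(c["attitude"]).T+np.array(c["origin"])
    P[d<=0]=np.nan
    return p,P
E
python3 - <<'E'
from h import *
s=r.read_state(); print(s)
for n in("scene","side","wrist"):
    c=viewer.calibration(n); print(n,c)
ps={}
for n in("scene","side"):
    p,P=cloud(n); np.savez(n+"0.npz",p=p,P=P); cv2.imwrite(f"pics/{n}0.png",cv2.resize(p[...,::-1],(800,600),interpolation=cv2.INTER_CUBIC))
E
```

```text
pics
{'clock': 0.0, 'joint_positions': array([-1.20423753,  0.6899944 , -0.19450893,  1.56637572,  0.15727091,
        0.90248928, -0.21508265]), 'qd': array([ 3.49717328e-04, -1.13749630e-04, -8.94395301e-04,  3.18355776e-04,
        6.51553278e-04,  8.23233793e-05, -1.60891831e-04]), 'effort': array([-1.07054038e-03, -5.39601231e+01, -1.26702905e+00, -1.58550739e+01,
        9.02874861e-03,  9.43000952e-03,  1.47453130e-05]), 'tool_pos': array([0.20398409, 0.5900714 , 0.23046897]), 'tool_rot': array([ 1.65571493e-01,  9.86197343e-01, -9.34099926e-04, -9.79724499e-05]), 'wrist_force': array([-0.39910419, -0.16209898, -0.18045759]), 'torque': array([ 0.00318747, -0.04522507,  0.03307945]), 'finger_force': 0.0, 'width': 0.08527999886359781}
scene {'vfov': 51.24818671140454, 'cx': 278.6887263010019, 'cy': 206.5279095051911, 'origin': array([1.16716676, 0.16264122, 1.01268666]), 'attitude': array([0.18541077, 0.23707892, 0.74430228, 0.59617997])}
side {'vfov': 52.763342342210805, 'cx': 278.32965565776743, 'cy': 208.55915968515032, 'origin': array([-0.22120463, -0.8066685 ,  0.91130491]), 'attitude': array([ 0.40056868, -0.16263069, -0.32722106,  0.84025137])}
wrist {'vfov': 65.70646984690485, 'cx': 280.5102893795321, 'cy': 204.83100286707247, 'origin': array([0.1281311 , 0.616374  , 0.37280036]), 'attitude': array([-0.12804455, -0.08994365,  0.5731645 ,  0.80436135])}
```

View pics/scene0.png

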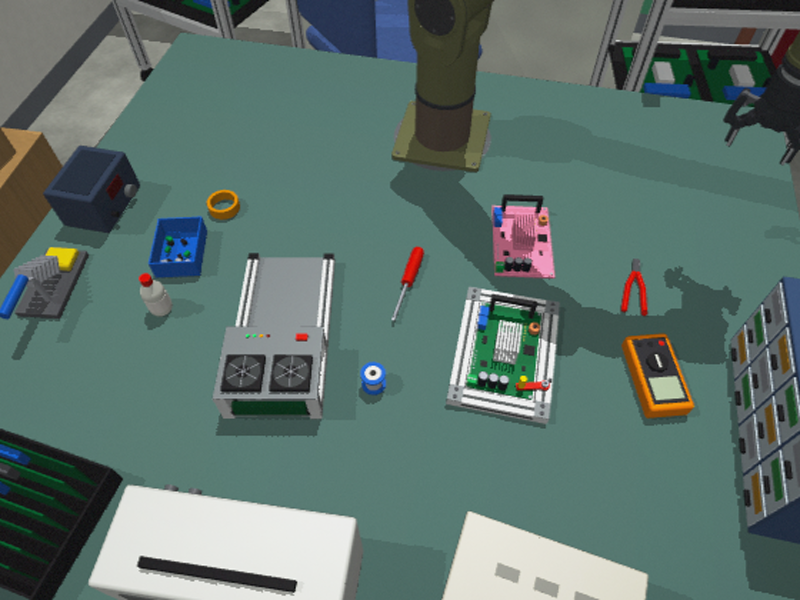

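View pics/side0.png

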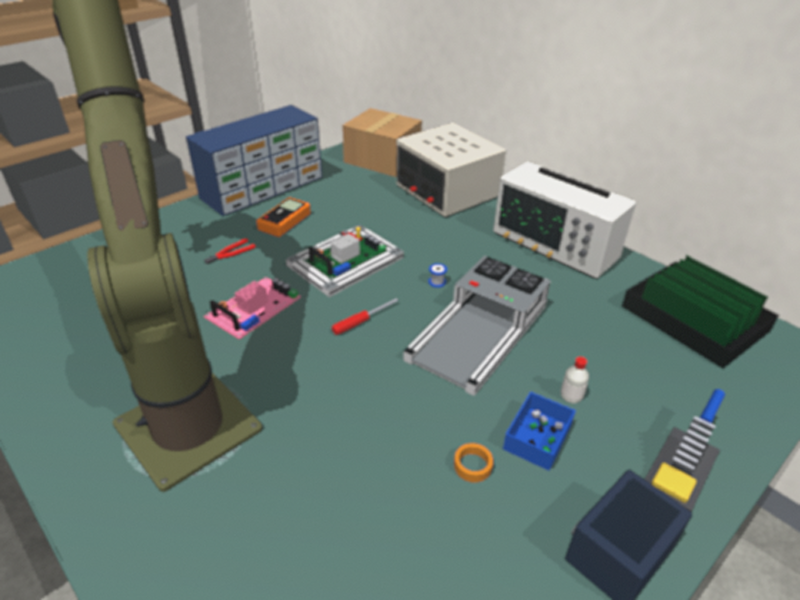

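Scene picture (800x600): the green module sits in the aluminium frame at (507,342), with the red tab and yellow peg at (533,383). The rack is at (285,330), with its open ledge pointing up towards the robot. There are two module-shaped things. The pink one at (523,240) lies loose on the bench and is the decoy. The green one at (507,342) lies in the frame with the tab over it, so that's the one meant. I'll confirm with a crop and measure.

```bash
python3 - <<'E'
from h import *
d=np.load("scene0.npz"); p,P=d["p"],d["P"]
cv2.imwrite("pics/crop1.png",cv2.resize(p[190:305,300:405][...,::-1],None,fx=5,fy=5,interpolation=cv2.INTER_CUBIC))
hsv=cv2.cvtColor(p,cv2.COLOR_RGB2HSV)
def rect(m,name):
    q=P[m][:,:2].astype(np.float32); z=P[m][:,2]
    b=cv2.minAreaRect((q*1000)); print(name,len(q),"c",np.round(b[0],1),"size",np.round(b[1],1),"ang",round(b[2],2),"z",np.round(np.percentile(z,[5,50,95])*1000,1)); return b
Z=P[...,2]
def win(u0,u1,v0,v1):
    w=np.zeros((420,560),bool); w[v0:v1,u0:u1]=1; return w
def big(m):
    n,l,st,_=cv2.connectedComponentsWithStats(m.astype(np.uint8)); return l==1+np.argmax(st[1:,4])
w=win(300,405,195,305)
rect(big(w&(Z>.015)&(Z<.027)),"frame")
rect(big(w&(Z>.055)&(Z<.07)&(hsv[...,1]<60)&(hsv[...,2]>90)),"heatsink top")
rect(big(w&(Z>.052)&(Z<.07)&(hsv[...,2]<70)),"handle")
rect(w&(hsv[...,0]>22)&(hsv[...,0]<34)&(hsv[...,1]>130)&(hsv[...,2]>120)&(Z>.03),"peg")
rect(big(w&((hsv[...,0]<6)|(hsv[...,0]>174))&(hsv[...,1]>150)&(hsv[...,2]>80)),"tab")
w=win(140,245,170,300)
rect(big(w&(Z>.068)),"roof")
rect(w&(Z>.0225)&(Z<.033)&win(140,245,170,228),"bars")
rect(big(w&(Z>.012)&(Z<.0215)&win(140,245,170,228)),"tray")
d=np.load("side0.npz"); p,P=d["p"],d["P"]; Z=P[...,2]; hsv=cv2.cvtColor(p,cv2.COLOR_RGB2HSV)
print("side")
w=win(280,390,175,275)
rect(big(w&(Z>.068)),"roof")
rect(big(w&(Z>.012)&(Z<.0215)),"tray")
w=win(195,290,150,210)
rect(big(w&(Z>.015)&(Z<.027)),"frame")
rect(big(w&(Z>.055)&(Z<.07)&(hsv[...,1]<60)&(hsv[...,2]>90)),"hs")
E
```

```text
frame 4461 c [562.9 219.9] size [249.1 176.5] ang 0.21 z [16.9 20.4 24.2]
heatsink top 214 c [563.8 219.3] size [65.  39.8] ang 0.04 z [57.2 63.6 67. ]
handle 137 c [485.1 219.7] size [11.6 82.1] ang 2.03 z [55.5 63.6 67.6]
peg 34 c [637.9 255. ] size [13.3  9.9] ang 3.67 z [33.6 52.2 56. ]
tab 72 c [632.  273.5] size [13.3 54.5] ang 13.65 z [22.8 26.1 28.7]
roof 3636 c [ 712.1 -171.3] size [143.  172.9] ang 12.57 z [76.6 80.9 91.7]
bars 781 c [ 530.6 -265.7] size [188.6 295.3] ang 6.33 z [24.7 28.4 31.4]
tray 2208 c [ 521.5 -215. ] size [166.9 132.1] ang 11.87 z [13.5 16.5 19.6]
side
roof 1429 c [ 710.7 -170. ] size [148.1 173.4] ang 12.05 z [75.8 80.5 91.1]
tray 2487 c [ 575.7 -203.4] size [283.6 171.2] ang 11.43 z [13.1 16.  19.3]
frame 1339 c [560.4 221.4] size [251.5 185.2] ang 0.49 z [16.5 20.3 24.3]
hs 137 c [558.8 218.2] size [65.  49.8] ang 7.85 z [56.4 62.5 66.1]
```

View pics/crop1.png

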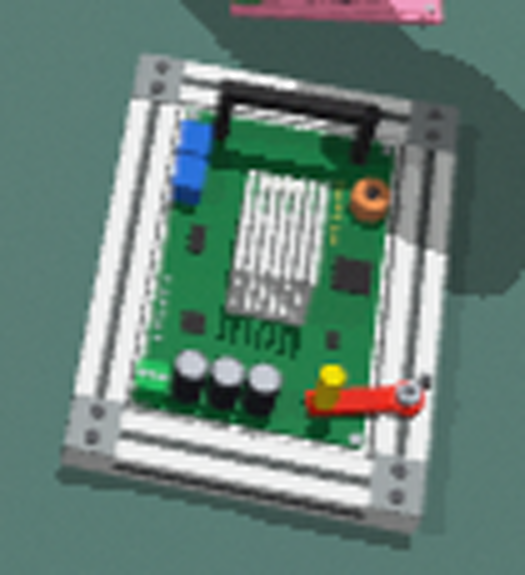

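The crop confirms the green module. Its handle is at the top (-x) and the red tab lies over its lower right corner. The peg is at (330,385) and the pivot at (405,398). The frame measures 249x176 and is parallel to the world axes within 0.3°. The peg is near (638,255), the pivot near (628,296), and the rack's yaw is about 12°. I'll move over the frame now.

```bash
cat >> h.py <<'E'
def go(pos,yaw):
    """tool-frame shift (mm), units, turn about tool z to bring TCP to pos (mm) with tool y at yaw deg (mod 180), from the measured pose"""
    s=r.read_state(); M=rot(s["tool_rot"]); d=M.T@(np.array(pos)/1000-s["tool_pos"])
    y=np.degrees(np.arctan2(M[1,1],M[0,1])); t=-((yaw-y+90)%180-90)
    tilt=M.T@np.array([0,0,-1])
    T=np.array([[-np.sin(np.radians(yaw)),np.cos(np.radians(yaw)),0],[np.cos(np.radians(yaw)),np.sin(np.radians(yaw)),0],[0,0,-1]])
    D=T@(np.array(pos)/1000-s["tool_pos"])
    if abs(y-yaw)>90 and abs(y-yaw)<270: D[:2]*=-1
    print("t",round(float(s["clock"]),2),"tcp",np.round(s["tool_pos"]*1000,1),"yaw",round(y,2),"F",np.round(s["wrist_force"],1),"w",round(s["width"]*1000,1),"gf",round(s["finger_force"],1))
    print("shift units before turn",np.round(d*4,4),"after turn",np.round(D*4,4),"turn",round(t/180,4),"tilt",np.round(tilt,4))
E
python3 -m inch '-0.178 -0.073 0 0 0 0 1;-0.178 -0.073 0 0 0 0 1;-0.178 -0.073 0 0 0 0 1;-0.178 -0.073 0 0 0 0 1;-0.178 -0.073 0 0 0 0 1' 30
python3 -m inch '-0.178 -0.073 0 0 0 0.047 1;-0.178 -0.073 0 0 0 0.047 1;-0.16 -0.11 0 0 0 0.047 0;-0.14 -0.11 0 0 0 0.047 -0.3;-0.12 -0.1 0 0 0 0.047 -0.3'
python3 - <<'E'
from h import *
go([600,250,230],15)
p,P=cloud("wrist"); np.savez("wrist1.npz",p=p,P=P); cv2.imwrite("pics/w1.png",cv2.resize(p[...,::-1],(800,600),interpolation=cv2.INTER_CUBIC))
d=np.load("scene0.npz"); p,P=d["p"],d["P"]
Q=P[190:305,300:405].reshape(-1,3)*1000
# height map of the cap/peg area
for x0 in range(600,664,6): print(x0,[int(np.nanmax(np.append(Q[(Q[:,0]>=x0)&(Q[:,0]<x0+6)&(Q[:,1]>=y0)&(Q[:,1]<y0+6),2],-1))) for y0 in range(196,310,6)])
E
```

```text
clock: 0.6
tool_pos: [0.3857, 0.4301, 0.231]
tool_rot: [0.166, 0.986, -0.0, -0.0]
wrist_force: [-0.3, 0.4, 0.3]
width: 0.0852
finger_force: 0.0
clock: 1.1
tool_pos: [0.473, 0.2312, 0.231]
tool_rot: [0.514, 0.858, -0.0, 0.0]
wrist_force: [0.5, 0.3, 0.3]
width: 0.0437
finger_force: 0.0
t 1.1 tcp [473.  231.2 231. ] yaw 28.11 F [0.5 0.3 0.3] w 43.7 gf 0.0
shift units before turn [-0.1731  0.4836  0.004 ] after turn [-0.0588  0.5103  0.0038] turn 0.0728 tilt [0.0011 0.     1.    ]
600 [22, 22, 22, 21, 22, 24, 22, 21, 23, 23, 24, 22, 22, 20, 21, 23, 20, 23, 20]
606 [23, 23, 21, 22, 23, 22, 21, 22, 21, 22, 22, 21, 19, 23, 20, 22, 22, 25, 22]
612 [21, 22, 21, 22, 22, 25, 21, 22, 20, 23, -1, 21, 19, 23, 22, 25, -1, 30, 24]
618 [22, -1, -1, 21, -1, 24, 22, 23, 24, 21, -1, 20, 22, 25, 26, 32, 34, 32, 23]
624 [19, -1, -1, 17, -1, -1, 20, 23, 21, -1, -1, 28, 28, 28, 28, 34, 32, 32, 21]
630 [43, 46, 42, 18, 48, 46, 21, 23, 53, 55, 57, 28, 28, 28, 30, 28, 31, 25, 22]
636 [47, 48, 49, 47, 49, 47, 24, 23, 46, 60, 53, 26, 30, 25, 22, 24, 22, 23, 23]
642 [48, 48, 50, 48, 48, 46, 21, 23, 28, 51, 43, 22, 22, 22, 23, 20, 21, 21, 21]
648 [41, 49, 39, 35, 47, 42, 23, 23, 21, 22, 23, 20, 23, 22, 23, 24, 21, 22, 22]
654 [21, 18, 21, 20, 20, 20, 21, 24, 21, 22, 19, 20, 24, 20, 22, 23, 22, 23, 21]
660 [22, 22, 20, 22, 22, 21, 22, 22, 21, 23, 20, 22, 20, 22, 21, 25, 24, 26, 21]
```

Caps near the peg are 47 mm high and end at y≈232. The peg top is near (637,253) and the pivot screw near (625,296), so closing across world x is clear.

```bash
python3 -m inch '-0.046 0.125 0.09 0 0 0 -0.3;-0.046 0.125 0.09 0 0 0 -0.3;-0.046 0.125 0.09 0 0 0 -0.3;-0.046 0.125 0.09 0 0 0 -0.3;-0.046 0.125 0.09 0 0 0.045 -0.3' >/dev/null
python3 -m inch '0 0 0 0 0 0 -0.3;0 0 0 0 0 0 -0.3'
python3 - <<'E'
from h import *
p,P=cloud("wrist"); np.savez("wrist2.npz",p=p,P=P); cv2.imwrite("pics/w2.png",cv2.resize(p[...,::-1],(800,600),interpolation=cv2.INTER_CUBIC))
hsv=cv2.cvtColor(p,cv2.COLOR_RGB2HSV); Z=P[...,2]
m=(hsv[...,0]>22)&(hsv[...,0]<34)&(hsv[...,1]>130)&(hsv[...,2]>100)&(Z>.03)&(Z<.07)
q=P[m]*1000; t=q[q[:,2]>50]; print("peg",len(q),q.min(0),q.max(0),"top",len(t),t.mean(0),t.min(0),t.max(0))
m=((hsv[...,0]<6)|(hsv[...,0]>174))&(hsv[...,1]>150)&(hsv[...,2]>80)&(Z>.02)&(Z<.032)
q=(P[m]*1000).astype(np.float32); print(len(q),cv2.minAreaRect(q[:,:2].copy()),np.median(q[:,2]))
go([637,254,34],18)
E
```

```text
clock: 1.85
tool_pos: [0.6357, 0.2586, 0.1173]
tool_rot: [0.569, 0.822, -0.001, -0.001]
wrist_force: [-0.7, 0.6, -0.9]
width: 0.0302
finger_force: 0.0
peg 384 [629.15578515 250.89385297  30.3270201 ] [640.73760432 262.67417263  55.56525825] top 244 [634.76405594 257.23303821  53.80473403] [629.29791161 250.89385297  50.08807502] [640.73760432 262.49602156  55.56525825]
1446 ((623.9954833984375, 201.4874725341797), (629.7622680664062, 186.45391845703125), 27.707500457763672) 25.625637
t 1.9 tcp [635.5 259.1 118.5] yaw 20.64 F [-0.6  0.3  0.2] w 30.2 gf 0.0
shift units before turn [-0.0211 -0.0011  0.338 ] after turn [-0.021  -0.0007  0.338 ] turn 0.0147 tilt [-4.0e-04  1.5e-03  1.0e+00]
```

View pics/w2.png

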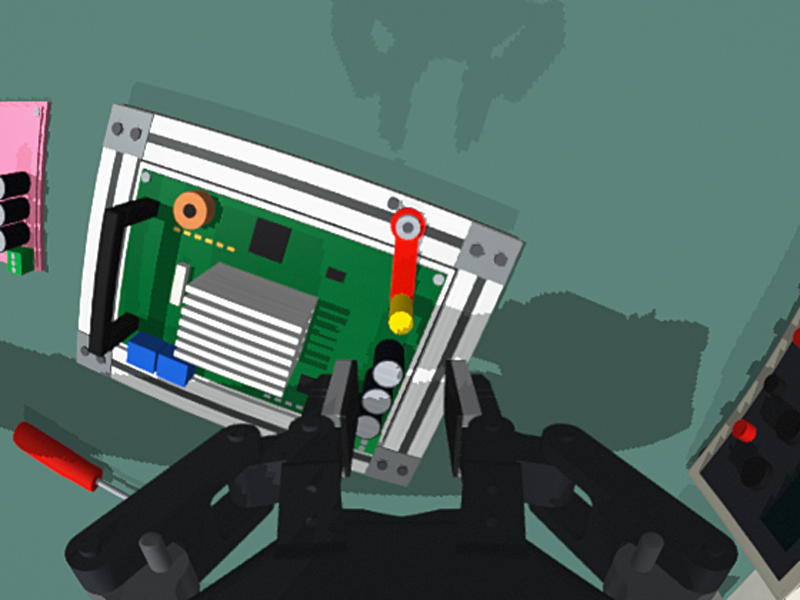

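Wrist view: the peg is at (400,322), the tab leads to the pivot screw at (408,227), and the heat sink is at (245,330). The open fingers are at (340,415) and (460,415). The peg's top centre comes out at (635,257,54), which matches the known height. I'll descend and grip it.

```bash
python3 -m inch '-0.009 -0.005 0.11 0 0 0 -0.3;0 0 0.11 0 0 0 -0.3;0 0 0.1 0 0 0 -0.3;0 0 0 0 0 0 -0.3'
python3 -m inch '0 0 0 0 0 0 -0.9;0 0 0 0 0 0 -0.9;0 0 0 0 0 0 -0.9;0 0 0 0 0 0 -0.9' 20
python3 -c "
from h import *
go([635,256.5,36],18)
p,P=cloud('wrist'); hsv=cv2.cvtColor(p,cv2.COLOR_RGB2HSV); Z=P[...,2]
d=np.load('wrist2.npz');p,P=d['p'],d['P'];hsv=cv2.cvtColor(p,cv2.COLOR_RGB2HSV); Z=P[...,2]
m=((hsv[...,0]<6)|(hsv[...,0]>174))&(hsv[...,1]>150)&(hsv[...,2]>80)&(Z>.022)&(Z<.030); m[:140]=0;m[230:]=0;m[:,:265]=0;m[:,310:]=0
q=(P[m]*1000).astype(np.float32); print(cv2.minAreaRect(q[:,:2].copy()))
m=(Z>.0295)&(Z<.037);m[:140]=0;m[185:]=0;m[:,:265]=0;m[:,310:]=0; q=P[m]*1000;print('screw',len(q),q.mean(0))
"
```

```text
clock: 2.3
tool_pos: [0.6327, 0.2558, 0.0368]
tool_rot: [0.569, 0.822, -0.003, -0.002]
wrist_force: [-1.2, -0.3, 0.6]
width: 0.0295
finger_force: 0.0
clock: 2.7
tool_pos: [0.6368, 0.2569, 0.0406]
tool_rot: [0.57, 0.822, 0.001, 0.0]
wrist_force: [-2.1, 0.3, 5.2]
width: 0.0108
finger_force: 20.7
t 2.7 tcp [636.8 256.9  40.6] yaw 20.55 F [-2.1  0.3  5.2] w 10.8 gf 20.7
shift units before turn [ 0.001  -0.0072  0.0182] after turn [ 0.0007 -0.0072  0.0183] turn 0.0142 tilt [-6.0e-04 -2.1e-03  1.0e+00]
((629.0281372070312, 281.8684387207031), (17.468505859375, 48.91138458251953), 20.24149513244629)
screw 233 [623.56956711 296.68474773  31.4437064 ]
```

Gripped (10.8 mm wide, 20 N). Peg-to-pivot distance is 41.9 mm, as it should be, so θ≈0.32. Next I'll swing it along the arc to about 1.62 rad.

```bash
python3 -m inch '0.004 0.043 -0.012 0 0 0 -0.9;0.015 0.041 0 0 0 0 -0.9;0.025 0.035 0 0 0 0 -0.9;0.033 0.028 0 0 0 0 -0.9;0.04 0.019 0 0 0 0 -0.9'
python3 -m inch '0 0 0 0 0 0 -0.9;0 0 0 0 0 0 -0.9'
python3 -c "
from h import *
go([665.6,298,43],20.5)"
```

```text
clock: 3.25
tool_pos: [0.6657, 0.2968, 0.0414]
tool_rot: [0.57, 0.821, -0.001, 0.001]
wrist_force: [0.7, -3.3, -5.6]
width: 0.0109
finger_force: 19.8
clock: 3.45
tool_pos: [0.6654, 0.3003, 0.0416]
tool_rot: [0.569, 0.822, 0.002, 0.0]
wrist_force: [4.8, 1.7, -9.4]
width: 0.0104
finger_force: 19.7
t 3.45 tcp [665.4 300.3  41.6] yaw 20.6 F [ 4.8  1.7 -9.4] w 10.4 gf 19.7
shift units before turn [-0.009  -0.0024 -0.0057] after turn [-0.009  -0.0024 -0.0057] turn 0.0005 tilt [-0.0019 -0.0032  1.    ]
```

```bash
python3 -m inch '0 0 0 0 0 0 -0.3;0 0 0 0 0 0 -0.3;0 0 -0.08 0 0 0 -0.3;0 0 -0.18 0 0 0 -0.3;0 0 -0.18 0 0 0 0.5' >/dev/null
python3 -m inch '-0.039 -0.124 -0.05 0 0 0 0.5;-0.039 -0.124 0 0 0 0 0.5;-0.039 -0.124 0 0 0 0 0.5;-0.039 -0.124 0 0 0 0 0.5;0 0 0 0 0 -0.046 0.5' >/dev/null
python3 -m inch '0 0 0 0 0 -0.047 0.5;0 0 0 0 0 -0.047 0.5;0 0 0 0 0 -0.047 0.5;0 0 0 0 0 -0.047 0.5;0 0 0 0 0 -0.047 0.5'>/dev/null
python3 -m inch '0 0 0 0 0 -0.047 0.5;0 0 0 0 0 -0.047 0.5;0 0 0 0 0 -0.012 0.5;0 0 0 0 0 0 0.5;0 0 0 0 0 0 0.5'
python3 - <<'E'
from h import *
go([563,220,30],90)
p,P=cloud("wrist"); np.savez("wrist3.npz",p=p,P=P); cv2.imwrite("pics/w3.png",cv2.resize(p[...,::-1],(800,600),interpolation=cv2.INTER_CUBIC))
hsv=cv2.cvtColor(p,cv2.COLOR_RGB2HSV); Z=P[...,2]
X,Y=P[...,0],P[...,1]
m=(Z>.058)&(Z<.069)&(abs(X-.563)<.045)&(abs(Y-.22)<.04)
q=(P[m]*1000).astype(np.float32); print("hs",len(q),cv2.minAreaRect(q[:,:2].copy()),np.median(q[:,2]))
m=(hsv[...,0]>22)&(hsv[...,0]<34)&(hsv[...,1]>130)&(hsv[...,2]>100)&(Z>.045)&(Z<.07); q=P[m]*1000; print("peg",len(q),q.mean(0))
m=(Z>.012)&(Z<.027)&(abs(X-.563)<.145)&(abs(Y-.22)<.11); q=(P[m]*1000).astype(np.float32); print("frame",len(q),cv2.minAreaRect(q[:,:2].copy()))
E
```

```text
clock: 5.45
tool_pos: [0.5623, 0.2181, 0.1646]
tool_rot: [-0.0, 1.0, 0.0, 0.0]
wrist_force: [-0.2, -0.5, -0.5]
width: 0.0643
finger_force: 0.0
t 5.45 tcp [562.3 218.1 164.6] yaw 90.05 F [-0.2 -0.5 -0.5] w 64.3 gf 0.0
shift units before turn [-0.0026  0.0075  0.5385] after turn [-0.0027  0.0076  0.5385] turn 0.0003 tilt [ 2.e-04 -1.e-04  1.e+00]
hs 2099 ((561.6864013671875, 221.09869384765625), (60.69528579711914, 40.20644760131836), 0.21778783202171326) 63.6599
peg 0 [nan nan nan]
frame 35985 ((562.2159423828125, 221.28436279296875), (247.27056884765625, 176.98870849609375), 0.19034944474697113)<stdin>:8: RuntimeWarning: Mean of empty slice.
  ret = um.true_divide(
```

View pics/w3.png

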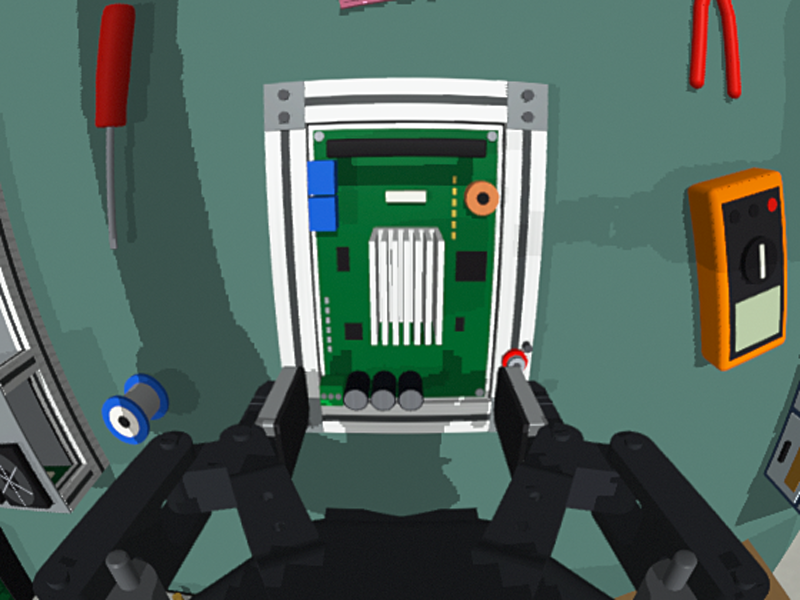

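The heat sink is at (407,290) in this view, which gives (561.7,221.1), 60.7x40.2, yaw 0.2°. The tab now lies along +x, behind the right finger, with its pivot at (514,360). I'll descend and grip.

```bash
python3 -m inch '0.0024 0.012 0.13 0 0 -0.001 0.5;0 0 0.13 0 0 0 0.5;0 0 0.13 0 0 0 0.5;0 0 0.1 0 0 0 0.5;0 0 0.04 0 0 0 0.5'
python3 -m inch '0 0 0 0 0 0 0.5;0 0 0 0 0 0 -0.2;0 0 0 0 0 0 -0.2;0 0 0 0 0 0 -0.2;0 0 0 0 0 0 -0.2' 50
python3 -c "
from h import *
go([561.7,221.1,32],90)"
```

```text
clock: 6.0
tool_pos: [0.5602, 0.2205, 0.0294]
tool_rot: [-0.003, 1.0, -0.001, -0.002]
wrist_force: [-0.8, -0.5, -0.5]
width: 0.0637
finger_force: 0.0
clock: 6.5
tool_pos: [0.5629, 0.2216, 0.0335]
tool_rot: [-0.003, 1.0, 0.001, 0.001]
wrist_force: [0.4, -0.8, 6.6]
width: 0.0395
finger_force: 53.6
t 6.5 tcp [562.9 221.6  33.5] yaw 90.35 F [ 0.4 -0.8  6.6] w 39.5 gf 53.6
shift units before turn [ 0.0049 -0.002   0.0058] after turn [ 0.0049 -0.0021  0.0058] turn 0.0019 tilt [ 0.0028 -0.0012  1.    ]
```

Gripped at 39.5 mm and 54 N. Lifting straight up slowly.

```bash
python3 -m inch '0 0 -0.03 0 0 0 -0.2;0 0 -0.04 0 0 0 -0.2;0 0 -0.05 0 0 0 -0.2;0 0 -0.06 0 0 0 -0.2;0 0 -0.06 0 0 0 -0.2'
python3 -m inch '0 0 -0.06 0 0 0 -0.2;0 0 -0.06 0 0 0 -0.2;0 0 -0.06 0 0 0 -0.2;0 0 -0.03 0 0 0 -0.2;0 0 0 0 0 0 -0.2'
python3 - <<'E'
from h import *
go([538.6,-209.5,140],102)
# refine the rack from wrist-independent data: roof front edge, bars, from both cameras
for n in("scene","side"):
    d=np.load(n+"0.npz"); P=d["P"].reshape(-1,3)*1000; P=P[np.isfinite(P).all(1)]
    o=np.array([539,-209]); a=np.radians(12); e=np.array([np.cos(a),np.sin(a)]); f=np.array([-e[1],e[0]])
    q=np.c_[(P[:,:2]-o)@e,(P[:,:2]-o)@f,P[:,2]]
    b=q[(abs(q[:,1])<95)&(q[:,0]>-130)&(q[:,0]<270)]
    tr=b[(abs(b[:,2]-16)<3)&(b[:,0]<60)&(abs(b[:,1])<72)]; print(n,"tray front x",np.percentile(tr[:,0],[0.2,1]))
    for s in(1,-1):
        k=b[(abs(b[:,2]-28)<3)&(b[:,0]<90)&(b[:,1]*s>50)]; xs=k[:,0]
        if len(k)>20:
            c=np.polyfit(xs,k[:,1],1); print(" bar",s,len(k),"y@0",round(c[1],1),"slope",round(np.degrees(np.arctan(c[0])),2),"range",np.percentile(k[:,1],[2,98]).round(1),"xfront",np.percentile(xs,1).round(1))
    rf=b[(abs(b[:,2]-79)<3)]; print(" roof x",np.percentile(rf[:,0],[.5,99.5]).round(1),"y",np.percentile(rf[:,1],[.5,99.5]).round(1))
E
```

```text
clock: 7.0
tool_pos: [0.5618, 0.2211, 0.0932]
tool_rot: [-0.003, 1.0, 0.0, 0.0]
wrist_force: [0.0, -0.0, -4.7]
width: 0.0393
finger_force: 52.3
clock: 7.5
tool_pos: [0.5625, 0.2216, 0.1458]
tool_rot: [-0.003, 1.0, 0.001, 0.001]
wrist_force: [0.1, 0.7, -5.1]
width: 0.0392
finger_force: 52.5
t 7.5 tcp [562.5 221.6 145.8] yaw 90.37 F [ 0.1  0.7 -5.1] w 39.2 gf 52.5
shift units before turn [ 0.1067 -1.7237  0.0208] after turn [ 0.452  -1.6668  0.0233] turn -0.0646 tilt [ 0.0024 -0.0013  1.    ]
scene tray front x [-100.30003124  -98.52772642]
 bar 1 341 y@0 75.9 slope 0.75 range [65.8 85.4] xfront -100.0
 bar -1 335 y@0 -76.2 slope 0.49 range [-86.3 -66.4] xfront -99.2
 roof x [107.4 246.3] y [-84.7  86.3]
side tray front x [-101.62320909 -100.26114445]
 bar 1 259 y@0 76.9 slope 0.54 range [66.8 87.4] xfront -101.4
 bar -1 289 y@0 -75.2 slope 0.23 range [-85.1 -64.8] xfront -99.9
 roof x [103.8 242. ] y [-83.5  87.5]
```

The rack fits from both cameras agree: origin (538.9,-208.7), yaw 12.5°, with the roof front at about 105 and the tray front at -100, as given. The lifted weight reads 5 N. Carrying it over now.

```bash
python3 -m inch '0.011 -0.08 0 0 0 0 -0.2;0.011 -0.13 0 0 0 0 -0.2;0.011 -0.16 0 0 0 0 -0.2;0.011 -0.16 0 0 0 0 -0.2;0.011 -0.16 0 0 0 0 -0.2'>/dev/null
python3 -m inch '0.011 -0.16 0 0 0 0 -0.2;0.011 -0.16 0 0 0 0 -0.2;0.011 -0.16 0 0 0 0 -0.2;0.011 -0.16 0 0 0 0 -0.2;0.011 -0.15 0 0 0 0 -0.2'>/dev/null
python3 -m inch '0.01 -0.12 0 0 0 0 -0.2;0 -0.08 0 0 0 -0.02 -0.2;0 -0.03 0 0 0 -0.025 -0.2;0 0 0 0 0 -0.02 -0.2;0 0 0 0 0 0 -0.2'
python3 -m inch '0 0 0 0 0 0 -0.2;0 0 0 0 0 0 -0.2'
python3 - <<'E'
from h import *
go([534,-209.8,140],102.5)
for n in("side","wrist"):
    p,P=cloud(n); np.savez(n+"4.npz",p=p,P=P); cv2.imwrite(f"pics/{n}4.png",cv2.resize(p[...,::-1],(800,600),interpolation=cv2.INTER_CUBIC))
hsv=cv2.cvtColor(p,cv2.COLOR_RGB2HSV); X,Y,Z=P[...,0]*1000,P[...,1]*1000,P[...,2]*1000
s=r.read_state(); T=s["tool_pos"]*1000
# in-hand module: board outline ; rack: tray bars
a=np.radians(12.5); e=np.array([np.cos(a),np.sin(a)]); f=np.array([-e[1],e[0]])
q=P.reshape(-1,3)*1000; q=q[np.isfinite(q).all(1)]
l=np.c_[(q[:,:2]-[538.9,-208.7])@e,(q[:,:2]-[538.9,-208.7])@f,q[:,2]]
for z in range(0,200,6): 
    k=l[(l[:,2]>=z)&(l[:,2]<z+6)&(abs(l[:,1])<95)&(l[:,0]>-130)&(l[:,0]<180)]
    if len(k)>150: print(z,len(k),np.percentile(k[:,0],[1,99]).round(),np.percentile(k[:,1],[1,99]).round())
E
```

```text
clock: 9.0
tool_pos: [0.5343, -0.2069, 0.1434]
tool_rot: [-0.105, 0.995, 0.0, -0.001]
wrist_force: [-0.4, 0.9, -4.2]
width: 0.0391
finger_force: 52.3
clock: 9.2
tool_pos: [0.5349, -0.206, 0.1441]
tool_rot: [-0.105, 0.994, 0.0, -0.0]
wrist_force: [-0.3, -0.9, -5.1]
width: 0.0394
finger_force: 52.3
t 9.2 tcp [ 534.9 -206.   144.1] yaw 102.06 F [-0.3 -0.9 -5.1] w 39.4 gf 52.3
shift units before turn [ 0.0066 -0.0142  0.0162] after turn [ 0.0067 -0.0141  0.0162] turn -0.0024 tilt [-4.e-04 -4.e-04  1.e+00]
0 1580 [-130. -112.] [-94.  94.]
126 28548 [-98.  65.] [-55.  63.]
132 2721 [-94.  68.] [-49.  55.]
138 3575 [-73.  24.] [-46.  59.]
144 3601 [-77.  18.] [-54.  23.]
150 1033 [-35.  24.] [-27.  35.]
156 1229 [-35.  24.] [-29.  36.]
162 1429 [-34.  25.] [-28.  36.]
168 4398 [-89.  25.] [-35.  44.]
174 10198 [-88.  24.] [-35.  44.]
180 904 [-17.   6.] [-26.  34.]
186 874 [-18.  -5.] [-42.  51.]
192 1688 [-18.   6.] [-47.  55.]
198 4429 [-18.   7.] [-49.  56.]
```

View pics/wrist4.png

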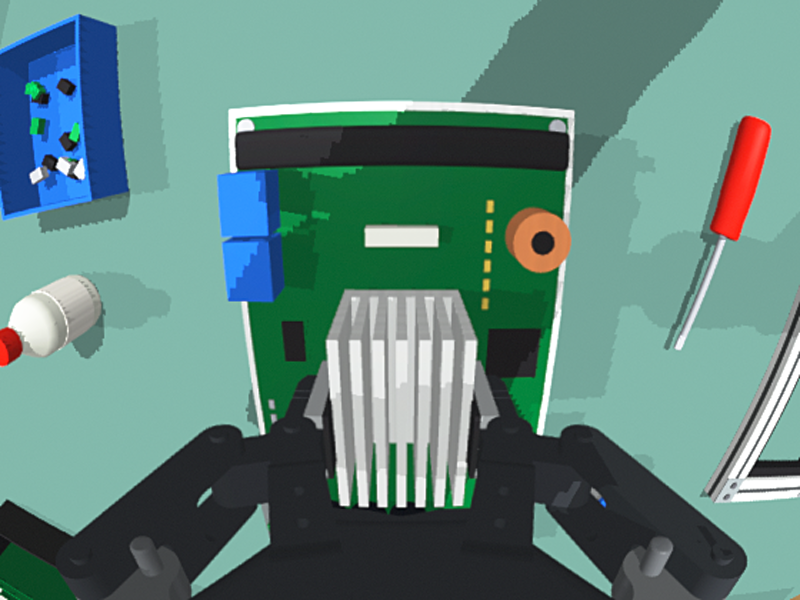

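In-hand view: the board is level with the handle towards the robot, the handle bar spanning (235–570,148) and the heat sink at (402,400). Relative to the rack, the module's middle is at x≈-4 and y≈+4. I'll shift 3.7 mm in -y, turn 0.4° and descend.

```bash
python3 -m inch '0 -0.015 0.02 0 0 -0.0024 -0.2;0 0 0.06 0 0 0 -0.2;0 0 0.08 0 0 0 -0.2;0 0 0.08 0 0 0 -0.2;0 0 0.06 0 0 0 -0.2' >/dev/null
python3 -m inch '0 0 0.04 0 0 0 -0.2;0 0 0.02 0 0 0 -0.2;0 0 0 0 0 0 -0.2;0 0 0 0 0 0 -0.2'
python3 - <<'E'
from h import *
go([534,-209.8,36],102.5)
p,P=cloud("wrist"); a=np.radians(12.5); e=np.array([np.cos(a),np.sin(a)]); f=np.array([-e[1],e[0]])
q=P.reshape(-1,3)*1000; c=p.reshape(-1,3)[np.isfinite(q).all(1)].astype(int); q=q[np.isfinite(q).all(1)]
l=np.c_[(q[:,:2]-[538.9,-208.7])@e,(q[:,:2]-[538.9,-208.7])@f,q[:,2]]
g=l[(c[:,1]>c[:,0]+40)&(c[:,1]>c[:,2]+20)&(abs(l[:,1])<75)&(l[:,0]>-110)&(l[:,0]<20)]; print("board",len(g),np.percentile(g[:,1],[1,99]).round(1),np.percentile(g[:,0],[1]).round(1),np.median(g[:,2]).round(1))
k=l[(abs(l[:,2]-28)<4)&(abs(l[:,1])>60)&(abs(l[:,1])<95)&(l[:,0]>-98)&(l[:,0]<-20)]
for s in(1,-1):
    y=k[k[:,1]*s>0,1]; print("bar",s,len(y),np.percentile(y,[2,98]).round(1) if len(y) else "")
cv2.imwrite("pics/w5.png",cv2.resize(p[...,::-1],(800,600),interpolation=cv2.INTER_CUBIC))
E
```

```text
clock: 10.2
tool_pos: [0.5363, -0.2102, 0.0548]
tool_rot: [-0.109, 0.994, -0.0, 0.001]
wrist_force: [-0.0, 0.0, -4.9]
width: 0.0393
finger_force: 52.3
t 10.2 tcp [ 536.3 -210.2   54.8] yaw 102.51 F [-0.   0.  -4.9] w 39.3 gf 52.3
shift units before turn [0.0088 0.0037 0.0751] after turn [0.0087 0.0036 0.0751] turn 0.0001 tilt [1.e-03 4.e-04 1.e+00]
board 22443 [-55.8  55.2] [-95.] 41.1
bar 1 4637 [67.  86.7]
bar -1 3571 [-84.6 -65.4]
```

View pics/w5.png

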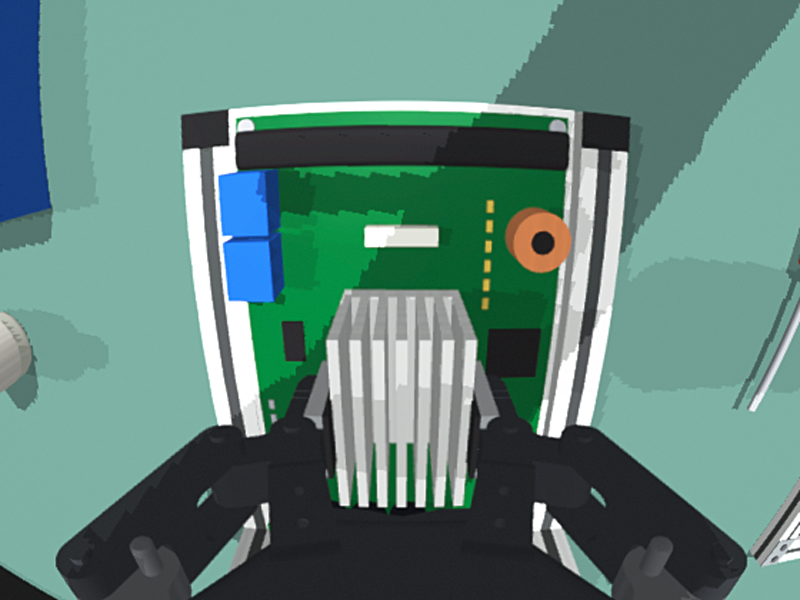

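The module hangs level between the side bars (left inner edge 235, right 575), with the board at y -0.3 and the bars' middle at +0.9. It's 19 mm above the tray, so I'll shift 1 mm across and lower gently.

```bash
python3 -m inch '0.006 0.004 0.03 0 0 0 -0.2;0 0 0.02 0 0 0 -0.2;0 0 0.012 0 0 0 -0.2;0 0 0.006 0 0 0 -0.2;0 0 0.004 0 0 0 -0.2'
python3 -m inch '0 0 0.004 0 0 0 -0.2;0 0 0 0 0 0 -0.2'
```

```text
clock: 10.75
tool_pos: [0.5341, -0.2094, 0.036]
tool_rot: [-0.109, 0.994, 0.0, -0.0]
wrist_force: [-0.4, -0.5, -5.4]
width: 0.0392
finger_force: 52.4
clock: 10.95
tool_pos: [0.5342, -0.2095, 0.0355]
tool_rot: [-0.109, 0.994, -0.0, 0.0]
wrist_force: [-0.8, -0.7, -3.3]
width: 0.0393
finger_force: 52.5
```

```bash
python3 -m inch '0 0 0.004 0 0 0 -0.2;0 0 0.003 0 0 0 -0.2;0 0 0 0 0 0 -0.2'
python3 -m inch '0 0 0 0 0 0 0.5;0 0 0 0 0 0 0.5;0 0 0 0 0 0 0.5;0 0 0 0 0 0 0.5;0 0 0 0 0 0 0.5'
```

```text
clock: 11.25
tool_pos: [0.5343, -0.2095, 0.0354]
tool_rot: [-0.109, 0.994, -0.0, 0.0]
wrist_force: [-4.0, 0.7, 12.9]
width: 0.0392
finger_force: 54.6
clock: 11.75
tool_pos: [0.5341, -0.2095, 0.0334]
tool_rot: [-0.109, 0.994, 0.0, 0.0]
wrist_force: [-0.2, -1.1, -0.2]
width: 0.0644
finger_force: 0.0
```

Released. Rising and turning the tool so the fingers close along the rack's x.

```bash
python3 -m inch '0 0 -0.04 0 0 0 0.5;0 0 -0.1 0 0 0 0.5;0 0 -0.14 0 0 0 0.5;0 0 -0.14 0 0 0 0.3;0 0 -0.1 0 0 0 0'
python3 - <<'E'
from h import *
s=r.read_state(); print(np.round(s["joint_positions"],2))
p,P=cloud("wrist"); np.savez("wrist6.npz",p=p,P=P)
a=np.radians(12.5); e=np.array([np.cos(a),np.sin(a)]); f=np.array([-e[1],e[0]])
q=P.reshape(-1,3)*1000; c=p.reshape(-1,3)[np.isfinite(q).all(1)].astype(int); q=q[np.isfinite(q).all(1)]
l=np.c_[(q[:,:2]-[538.9,-208.7])@e,(q[:,:2]-[538.9,-208.7])@f,q[:,2]].astype(np.float32)
k=l[(abs(l[:,2]-60)<4)&(abs(l[:,0]+5)<45)&(abs(l[:,1])<30)]; print("hs",len(k),cv2.minAreaRect(k[:,:2].copy()),np.median(k[:,2]))
k=l[(abs(l[:,2]-66)<4)&(l[:,0]<-60)&(l[:,0]>-110)&(abs(l[:,1])<55)]; print("handle",len(k),cv2.minAreaRect(k[:,:2].copy()),np.median(k[:,2]))
E
```

```text
clock: 12.25
tool_pos: [0.5348, -0.2095, 0.1664]
tool_rot: [-0.109, 0.994, -0.0, 0.001]
wrist_force: [1.4, -1.0, -0.4]
width: 0.0434
finger_force: 0.0
[ 0.58  0.74 -0.5   1.78  0.5   0.75  1.61]
hs 272 ((-5.15519905090332, 0.3364429473876953), (40.056697845458984, 60.67155838012695), 89.39427947998047) 60.521057
handle 1480 ((-85.42239379882812, 0.7120170593261719), (10.117368698120117, 83.78910827636719), 0.004557739477604628) 65.6176
```

The module rests at x=-5.2, y=0.3. The handle bar's middle is at (-85.4,0.7) in rack axes, which is (455.4,-226.5) in world, with its top at z=65.6. All of this agrees with the given sizes.

```bash
python3 -m inch '0.108 0 0 0 0 0 -0.15;0.108 0 0 0 0 0 -0.15;0.108 0 0 0 0 0 -0.15;0 0 0 0 0 0.045 -0.15;0 0 0 0 0 0.045 -0.15'>/dev/null
python3 -m inch '0 0 0 0 0 0.046 -0.15;0 0 0 0 0 0.046 -0.15;0 0 0 0 0 0.046 -0.15;0 0 0 0 0 0.046 -0.15;0 0 0 0 0 0.046 -0.15'>/dev/null
python3 -m inch '0 0 0 0 0 0.046 -0.15;0 0 0 0 0 0.046 -0.15;0 0 0 0 0 0.046 -0.15;0 0 0 0 0 0.042 -0.15;0 0 0 0 0 0 -0.15'
python3 -c "
from h import *
print(r.read_state()['joint_positions'].round(2))
go([455.4,-226.5,46],12.5)"
```

```text
clock: 13.8
tool_pos: [0.4552, -0.2267, 0.1639]
tool_rot: [0.626, 0.78, 0.0, 0.0]
wrist_force: [0.3, 1.1, 0.1]
width: 0.0363
finger_force: 0.0
[ 0.4   0.64 -0.05  1.99  0.06  0.51  0.53]
t 13.8 tcp [ 455.2 -226.7  163.9] yaw 12.52 F [0.3 1.1 0.1] w 36.3 gf 0.0
shift units before turn [0.0008 0.001  0.4715] after turn [0.0007 0.0011 0.4715] turn 0.0001 tilt [ 2.e-04 -3.e-04  1.e+00]
```

```bash
python3 -m inch '0 0 0.14 0 0 0 -0.15;0 0 0.14 0 0 0 -0.15;0 0 0.12 0 0 0 -0.15;0 0 0.06 0 0 0 -0.15;0 0 0.016 0 0 0 -0.15'
python3 -m inch '0 0 0 0 0 0 -0.15;0 0 0 0 0 0 -0.95;0 0 0 0 0 0 -0.95;0 0 0 0 0 0 -0.95;0 0 0 0 0 0 -0.95' 30
python3 -c "
from h import *
a=np.radians(12.5); e=np.array([np.cos(a),np.sin(a)]); f=np.array([-e[1],e[0]])
s=r.read_state(); d=s['tool_pos'][:2]*1000-[538.9,-208.7]; print(d@e,d@f)"
```

```text
clock: 14.3
tool_pos: [0.4542, -0.2263, 0.043]
tool_rot: [0.625, 0.781, 0.0, -0.002]
wrist_force: [0.1, -0.2, 0.2]
width: 0.0363
finger_force: 0.0
clock: 14.8
tool_pos: [0.4559, -0.2274, 0.0457]
tool_rot: [0.626, 0.78, 0.0, 0.001]
wrist_force: [0.1, 0.3, 7.0]
width: 0.0089
finger_force: 30.4
-85.04793819310878 -0.29084880038149996
```

Handle gripped at 8.9 mm and 30 N. Sliding in.

```bash
python3 -m inch '0 0 -0.006 0 0 0 -0.95;0 0.03 0 0 0 0 -0.95;0 0.05 0 0 0 0 -0.95;0 0.05 0 0 0 0 -0.95;0 0.05 0 0 0 0 -0.95'
python3 -m inch '0 0.05 0 0 0 0 -0.95;0 0.05 0 0 0 0 -0.95;0 0.05 0 0 0 0 -0.95;0 0.05 0 0 0 0 -0.95;0 0.05 0 0 0 0 -0.95'
python3 -c "
from h import *
a=np.radians(12.5); e=np.array([np.cos(a),np.sin(a)]); f=np.array([-e[1],e[0]])
s=r.read_state(); d=s['tool_pos'][:2]*1000-[538.9,-208.7]; print(d@e,d@f,s['wrist_force'][:2]@e,s['wrist_force'][:2]@f); go([0,0,0],12.5)"
```

```text
clock: 15.3
tool_pos: [0.5005, -0.2166, 0.0458]
tool_rot: [0.626, 0.78, 0.0, 0.0]
wrist_force: [-0.8, -0.8, -2.9]
width: 0.0091
finger_force: 29.4
clock: 15.8
tool_pos: [0.5612, -0.2028, 0.0458]
tool_rot: [0.625, 0.78, 0.0, -0.0]
wrist_force: [-0.4, 0.2, -1.6]
width: 0.0089
finger_force: 29.4
23.03284790604558 0.9005223697741221 -0.31236151761401465 0.2506232009321925
t 15.8 tcp [ 561.2 -202.8   45.8] yaw 12.56 F [-0.4  0.2 -1.6] w 8.9 gf 29.4
shift units before turn [ 1.2801 -2.0145  0.1843] after turn [ 1.278  -2.016   0.1831] turn 0.0004 tilt [-6.e-04  2.e-04  1.e+00]
```

```bash
python3 -m inch '0 0.03 0 0 0 0 -0.95;0 0.03 0 0 0 0 -0.95;0 0.025 0 0 0 0 -0.95;0 0.02 0 0 0 0 -0.95;0 0.01 0 0 0 0 -0.95'
python3 -m inch '0 0.008 0 0 0 0 -0.95;0 0.008 0 0 0 0 -0.95;0 0.008 0 0 0 0 -0.95'
python3 -c "
from h import *
a=np.radians(12.5); e=np.array([np.cos(a),np.sin(a)]); f=np.array([-e[1],e[0]])
s=r.read_state(); d=s['tool_pos'][:2]*1000-[538.9,-208.7]; print(d@e,d@f,s['wrist_force'][:2]@e,s['wrist_force'][:2]@f)"
```

```text
clock: 16.3
tool_pos: [0.5885, -0.1974, 0.046]
tool_rot: [0.626, 0.78, 0.0, 0.0]
wrist_force: [-0.9, -0.4, -2.5]
width: 0.0095
finger_force: 29.4
clock: 16.6
tool_pos: [0.5937, -0.1964, 0.046]
tool_rot: [0.626, 0.78, -0.0, -0.0]
wrist_force: [-1.1, -0.5, -3.0]
width: 0.009
finger_force: 29.4
56.16183779844385 0.17997962916921828 -1.2119542943443586 -0.25123134681899684
```

```bash
python3 -m inch '0 0.006 0 0 0 0 -0.95;0 0.006 0 0 0 0 -0.95;0 0.005 0 0 0 0 -0.95'
python3 -m inch '0 0.004 0 0 0 0 -0.95;0 0 0 0 0 0 -0.95'
```

```text
clock: 16.9
tool_pos: [0.5981, -0.1953, 0.046]
tool_rot: [0.626, 0.78, -0.0, -0.0]
wrist_force: [-1.6, -0.3, -1.9]
width: 0.0095
finger_force: 29.4
clock: 17.1
tool_pos: [0.5986, -0.195, 0.0459]
tool_rot: [0.626, 0.78, -0.0, -0.0]
wrist_force: [-2.7, -0.1, -1.3]
width: 0.0092
finger_force: 29.5
```

```bash
python3 -m inch '0 0.006 0 0 0 0 -0.95;0 0.006 0 0 0 0 -0.95;0 0 0 0 0 0 -0.95'
python3 -m inch '0 0.006 0 0 0 0 -0.95;0 0.006 0 0 0 0 -0.95;0 0 0 0 0 0 -0.95'
python3 -c "
from h import *
a=np.radians(12.5); e=np.array([np.cos(a),np.sin(a)]); f=np.array([-e[1],e[0]])
s=r.read_state(); d=s['tool_pos'][:2]*1000-[538.9,-208.7]; print(d@e,d@f,s['wrist_force'][:2]@e,s['wrist_force'][:2]@f)"
```

```text
clock: 17.4
tool_pos: [0.5986, -0.1949, 0.0458]
tool_rot: [0.626, 0.78, -0.002, -0.003]
wrist_force: [-8.2, -0.4, 2.9]
width: 0.009
finger_force: 30.0
clock: 17.7
tool_pos: [0.5985, -0.1949, 0.0457]
tool_rot: [0.627, 0.779, -0.004, -0.005]
wrist_force: [-13.5, -1.6, 7.7]
width: 0.0094
finger_force: 30.7
61.20254415147421 0.5202223198428241 -13.50559558731342 1.316150395328274
```

Home: the push force rises to 13.5 N with no travel, and the handle is at 61 mm (60 expected). I'll relax, let go and rise.

```bash
python3 -m inch '0 -0.012 0 0 0 0 -0.95;0 -0.008 0 0 0 0 -0.95;0 0 0 0 0 0 -0.3;0 0 0 0 0 0 -0.3;0 0 0 0 0 0 -0.3'
python3 -m inch '0 0 0 0 0 0 -0.3;0 0 -0.03 0 0 0 -0.3;0 0 -0.08 0 0 0 -0.3;0 0 -0.14 0 0 0 -0.3;0 0 -0.14 0 0 0 -0.3'
python3 -m inch '0 0 -0.14 0 0 0 -0.3;0 -0.1 -0.1 0 0 0 -0.3;0 0 0 0 0 0 -0.3;0 0 0 0 0 0 -0.3'
python3 - <<'E'
from h import *
a=np.radians(12.5); e=np.array([np.cos(a),np.sin(a)]); f=np.array([-e[1],e[0]])
for n in("wrist","side"):
    p,P=cloud(n)
    q=P.reshape(-1,3)*1000; q=q[np.isfinite(q).all(1)]
    l=np.c_[(q[:,:2]-[538.9,-208.7])@e,(q[:,:2]-[538.9,-208.7])@f,q[:,2]].astype(np.float32)
    k=l[(abs(l[:,2]-66)<4)&(l[:,0]<75)&(l[:,0]>30)&(abs(l[:,1])<55)]
    if len(k)>20: print(n,"handle",len(k),cv2.minAreaRect(k[:,:2].copy()),np.median(k[:,2]))
    k=l[(abs(l[:,2]-22)<2.5)&(l[:,0]<100)&(l[:,0]>0)&(abs(l[:,1])<62)]
    if len(k)>20: print(n,"board",len(k),np.percentile(k[:,0],1),np.percentile(k[:,1],[1,99]),np.median(k[:,2]))
    k=l[(abs(l[:,2]-79)<3)&(abs(l[:,1])<90)&(l[:,0]>90)]; print("roof front",np.percentile(k[:,0],1))
p,P=cloud("scene"); cv2.imwrite("pics/scene7.png",cv2.resize(p[...,::-1],(800,600),interpolation=cv2.INTER_CUBIC))
E
```

```text
clock: 18.2
tool_pos: [0.6017, -0.1948, 0.0466]
tool_rot: [0.626, 0.78, 0.001, 0.001]
wrist_force: [-0.1, -0.0, -0.1]
width: 0.0299
finger_force: 0.0
clock: 18.7
tool_pos: [0.5998, -0.1948, 0.1447]
tool_rot: [0.626, 0.78, -0.0, -0.0]
wrist_force: [0.7, -0.3, 0.7]
width: 0.0298
finger_force: 0.0
clock: 19.1
tool_pos: [0.5758, -0.2006, 0.2044]
tool_rot: [0.626, 0.78, 0.0, 0.001]
wrist_force: [0.4, 0.9, 0.1]
width: 0.0301
finger_force: 0.0
wrist handle 1008 ((60.21394348144531, 1.6677894592285156), (83.71744537353516, 10.235371589660645), 89.68093872070312) 65.60962
wrist board 3677 45.650917 [-52.51224899  60.16516998] 21.723839
roof front 105.485176
side handle 79 ((58.95935821533203, 1.7320899963378906), (14.972079277038574, 82.75437927246094), 0.7797386646270752) 65.44421
side board 257 8.886496 [-59.06371368  61.18040024] 21.819021
roof front 104.27154
```

View pics/scene7.png

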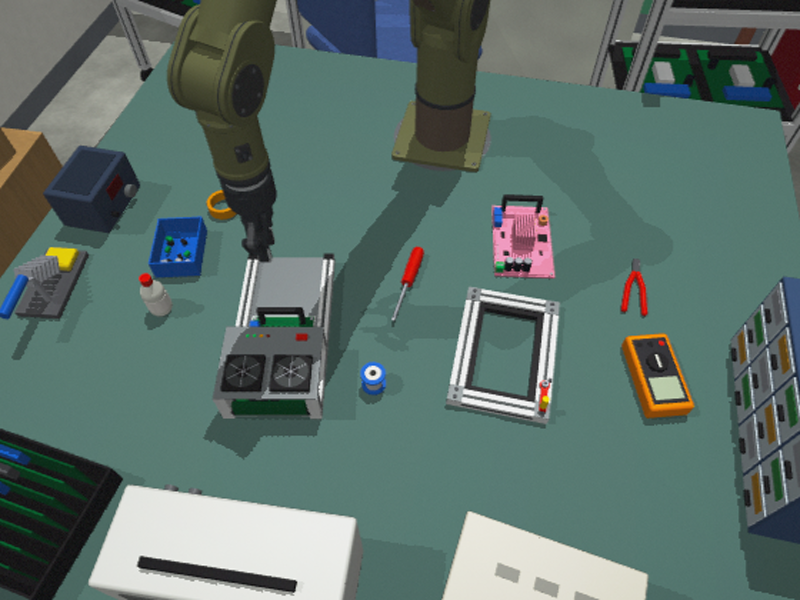

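Scene: the module is under the roof at (283,320) with only its handle in front, the frame is empty, the tab lies along the rim at (545,395), and the bystanders haven't moved. The handle measures x=60.2, 45 mm in front of the roof, and square, so I'm handing in.

```bash
python3 -c "
from station import r
print(r.job_done())"
```

```text
the job is handed in; nothing more can be done
None
```

The job is handed in at about 19 s on the clock: the tab is swung clear, the drive module is pushed home against the backplane with its handle outwards and released, and nothing else on the bench was disturbed; the verdict was not shown.

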